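# Scrap the broken flange and open the cleaner jug

### The job

Get the wash tray ready for cleaning the sound flange: take the flange with the snapped-off corner out of the tray and drop it into the wooden scrap crate, leaving the sound flange where it lies. Then open the push-and-turn safety cap of the cleaner jug, with the jug staying down in its steel holder: press the cap down, keep it pressed while you turn it anticlockwise (seen from above) by about a sixth of a turn, and lift it straight off. Finish while still gripping the cap: the program ends holding it still and level, about 8 cm straight above the open mouth.

Things in the scene. Friction and masses are not known exactly. Their poses are not given: they have to be found in the camera images.
- flange_broken_c (a point): The rejected flange, 0.45 kg: dark cast plate 70 x 70 x 10 mm, round hub 36 mm in diameter on its middle, 45 mm high in all; its +x +y corner (32 x 30 mm) with the bolt hole is snapped off. Flat in the tray, hub up, any yaw, at either flange place. The point: on the hub's axis, 22.5 mm above the underside; z up. Grip it by the hub, clear from 10 to 45 mm above the underside.
- flange_whole_c (a point): The sound flange: the same plate and hub with all four corners and four bolt holes, lying hub up at the other place in the tray. The point lies on its hub's axis half-way up. It stays in the tray.
- tray: Shallow sheet-metal wash tray, fixed, 200 mm (its x) by 280 mm (its y), rim 22 mm high, floor and walls 4 mm thick; a small steel shaft collar also lies in it. Origin: centre of its underside.
- crate: Open wooden scrap crate, fixed, 220 mm (its x) by 180 mm (its y), 100 mm high, slatted walls and floor 9 mm thick; a small steel angle offcut lies in it. Origin: centre of its underside. It stands left or right of the tray, the jug on the other side.
- holder: Grey sheet-steel jug holder screwed to the bench: base plate 118 x 160 x 4 mm with a rectangular pocket 60 mm high above the bench. Origin: centre of its underside.
- jug: White rectangular plastic cleaner jug, 0.5 to 1 kg, body 68 mm (its x) by 110 mm (its y), standing loose with 2 mm play in the holder's pocket: it cannot turn but can be lifted out. Shoulder from 136 to 158 mm, neck above it, rim 185 mm above its underside. Origin: centre of its underside, z up.
- jug_mouth (a point): Centre of the neck rim, 185 mm above the jug's underside, axes as the jug's; hidden by the cap at first. A spring resists the cap: 6 N to start it down, 11 N at 6 mm, its hard stop. Keep it at least 4 mm down while turning anticlockwise from above (positive about z); past 40 degrees it is free to lift off; aim at 60; hard stop at 83. Clockwise is blocked.
- cap_c (a point): Black round ribbed push-and-turn cap, 46 mm in diameter, 30 mm high, 45 g. The point is its centre, 15 mm above its underside; z up; its axes match the jug's while locked, when the point stands 4 mm above the mouth point. Below its skirt the neck is free for 16 mm: room for the fingertips. Locked, it turns only 3 degrees and cannot be pulled off (pulling lifts the jug).
There are look-alikes about, which are no part of the job. What is shaped like the part that bears flange_broken_c but purple is not meant.

How it is judged:
On the way, in this order (a step that is already met when the one before it is completed fails the run):
1. the broken flange lies released inside the scrap crate (x of flange_broken_c in the frame of crate between -0.105 and 0.105 m and y of flange_broken_c in the frame of crate between -0.085 and 0.085 m and z of flange_broken_c in the frame of crate below 0.09 m and contact force between the fingers and flange_broken below 0.1 N and linear speed of flange_broken below 0.05 m/s), for 0.2 s.
2. the cap, pressed down, is turned past its locking teeth (z of cap_c in the frame of jug_mouth below 0.002 m and angle between the x axis of cap_c and the x axis of jug_mouth, either way round above 0.5 rad and horizontal distance between cap_c and jug_mouth below 0.006 m), for 0.02 s.
At the end, for the whole second after the job is handed in: Broken flange in the crate below its rim; sound flange within 30 mm of its start; jug seated (raised < 5 mm, tilt < 0.08 rad); cap gripped, still, level within 0.3 rad, its centre 45 to 150 mm above the mouth and within 35 mm of straight over it, clear of the jug (x of flange_broken_c in the frame of crate between -0.105 and 0.105 m and y of flange_broken_c in the frame of crate between -0.085 and 0.085 m and z of flange_broken_c in the frame of crate below 0.09 m and distance of flange_whole_c from where it was at the start of the episode below 0.03 m and z of jug in the frame of holder below 0.009 m and angle between jug's own z axis and vertical below 0.08 rad and z of cap_c in the frame of jug_mouth between 0.045 and 0.15 m and horizontal distance between cap_c and jug_mouth below 0.035 m and angle between cap_c's own z axis and vertical below 0.3 rad and linear speed of cap below 0.03 m/s and contact force between the fingers and cap above 1 N and contact force between cap and jug below 0.1 N); the arm keeps its last pose, push and grip.
It fails at once if the jug is pulled up out of its holder or tipped (z of jug in the frame of holder above 0.024 m or angle between jug's own z axis and vertical above 0.2 rad).
It fails at once if the sound flange is moved from its place (distance of flange_whole_c from where it was at the start of the episode above 0.04 m).
It also fails if it takes over 61 s, if anything falls off the work surface, if the arm or the gripper's body presses on something with over 40 N, if the wrist force passes 120 N, or if a joint passes its speed limit or range.

### The arm

A 7-joint arm with a two-finger parallel gripper is mounted at the origin on the work surface. World frame = base frame: x ahead of the robot, y to its left, z up, the work surface at z = 0. Lengths are in m, angles in rad, forces in N, time in s.
With the tool pointing down it reaches from about 0.425 to 0.925 m from the base axis. Payload 6.8 kg.
Tool frame: the origin (TCP) lies midway between the tips of the shut fingers; the grasp point (between the pads) lies 19 mm behind it; z points along the fingers, y is the direction in which the jaws open and shut (so a half turn about z gives the same grasp; the last joint's range is limited). The gripper opens to 88 mm and grips with 3 to 60 N. Pads are 20 mm wide; open, the fingers measure 115 mm over their backs; the gripper's body (75 mm by 178 mm) begins 61 mm behind the grasp point.
Start: joints at [-1.443, 0.477, 0.022, 1.555, -0.011, 1.109, -0.083], TCP at [0.158, 0.656, 0.223] pointing down, gripper open.
Joint ranges: [-2.96, 2.96], [-0.34, 2.1], [-1.41, 1.46], [0.24, 2.44], [-1.37, 4.51], [0.17, 1.92], [-2.96, 2.96]. Speed limits (rad/s): [2.39, 2.39, 3.14, 3.14, 3.14, 3.14, 3.14].

### API

Orientations are given as a rotation vector (axis times angle).
In Python, from workcell import * gives the robot as it stands. The module is installed in compiled form; this text tells all that it offers.
- The arm moves only by the tool jog_arm, never from a script. Its argument "commands" is text: rows parted by semicolons, each of 6 numbers parted by spaces: the shift along the tool's x, y, z in units of 30 mm (1.0 is 30 mm), then the turn, a rotation vector about the tool's x, y, z in rad. In form: x y z ax ay az; .... A call has exactly 10 rows; each row shifts and turns the commanded pose from where the row before left it, along the tool's axes as they then stand; what a row does not reach is not made up. A row lasts 1/12 s, in which the tool goes at most 41.7 mm and 7.16 degrees, less where a joint would pass 70% of its speed; a pose out of reach is approached as far as the arm can. A call is refused whole if a number of a shift passes 1 or a number of a turn 0.125, either way. A call with a gripper value outside its range is refused whole. "fingers" is the closure in counts, from 0 (fully open) to 255 (shut), set as the call begins (left out, the last holds). The fingers move at their own pace and stop on an object; "force" is the grip in N (left out, the last holds). Time passes only in rows, so rows that do not move let the fingers close, or fill a call up. It gives the time, the measured TCP pose, the force and the opening at its end, in the units of the state.
- sense(): the state, without advancing time (a new reading comes with each control period).
- get_image(name): name is "scene" or "top" or "wrist"; returns (picture, depth): 400x640x3 uint8, red, green, blue; 400x640 float32, m along the optical axis (not along the pixel's ray), 0 where there is no reading.
- camera_params(name): a dict with "camera_matrix" (3x3 intrinsics, pixels), "dist" ([k1, k2, p1, p2, k3] as OpenCV has them; the pictures are not rectified), "view" (4x4, takes a point from world to camera coordinates). Camera axes: x right, y down, z forward; pixel columns grow to the right and rows downward; lengths in m; the calibration is good to about 2 mm. A picture is of the moment at which its call begins: read the wrist's pose just before it. camera_params takes no time and is no camera call; for the wrist camera it gives the pose at the moment of the call.
- sign_off(): hands the job in, once; it reports no verdict.
Trained networks look in the newest picture that a camera, given by its name, has taken for a name from the list of things; names that differ only in an ending like _2 or _b are one class to them, and where a whole thing is asked for, a point or a joint stands for the part that bears it (a point fixed in the world has none). Each returns a list of dicts, best first, with "confidence" (0 to 1); they miss things now and then, are a little off and sometimes report something else, mostly with a low value. They report only what shows in the picture. A call takes as long as a camera call. They do not tell look-alikes from the thing itself.
- masks_of(camera, thing): "mask" (400x640 bool, what is visible of it) and "box" ([centre column, centre row, width, height] in pixels, round what is visible of it).
The state is a dict: "t": time; "q": joint angles; "joint_vel": joint speeds; "effort": joint torques, N m; "tcp_pos": TCP position; "tool_rot": TCP orientation; "force": force on the tool from outside, world axes, zero at the start; "wrist_torque": the same for the moment, N m; "opening": finger opening in m.
Only numpy, scipy, OpenCV 4.12 (cv2) and the standard library are available. Lean on these libraries where they do the work, as an engineer would, in place of code of your own. Each camera call takes 0.05 s, during which the arm holds its last target. There are 200 camera calls.

## Working session

There is one attempt and no reset: what is moved stays moved. The work goes in short steps, Python scripts to look and compute and a tool call to move; the robot and the scene stay as the last step left them, time stands still between calls to the robot, and variables do not carry over. Pictures are saved under pics/ and viewed, on a budget of 10 in all, crops included, one or two more only if the job needs it, and the job is handed in when it is done.

Besides the shell and the picture viewer there is one more tool, called after "Request:" by a JSON object that holds its "name" and its "arguments", one argument or row to a line. jog_arm: Moves the arm, as the interface text tells. Its arguments: {"type":"object","properties":{"commands":{"type":"string"},"fingers":{"type":"number"},"force":{"type":"number"}},"required":["commands"]}

```bash
mkdir -p pics; cat > h.py <<'E'
from workcell import *
import numpy as np, cv2
from scipy.spatial.transform import Rotation as R
def cloud(name):
    cp=camera_params(name); im,d=get_image(name)
    K=np.array(cp["camera_matrix"]);D=np.array(cp["dist"],float)
    v,u=np.mgrid[0:400,0:640]
    p=cv2.undistortPoints(np.stack([u,v],-1).reshape(-1,1,2).astype(np.float64),K,D).reshape(400,640,2)
    P=np.concatenate([p*d[...,None],d[...,None]],-1)
    V=np.linalg.inv(np.array(cp["view"])); W=P@V[:3,:3].T+V[:3,3]; W[d==0]=np.nan
    return im,d,W
def save(im,n): cv2.imwrite("pics/"+n,im[...,::-1])
E
python3 - <<'E'
from h import *
s=sense();print({k:np.round(v,3) for k,v in s.items()})
ims=[]
for c in("scene","top"):
    im,d,W=cloud(c);np.savez(c+".npz",im=im,d=d,W=W);ims.append(im)
    for t in("flange_broken_c","tray","crate","holder","jug","cap_c"):
        for m in masks_of(c,t):
            q=W[m["mask"]];q=q[~np.isnan(q[:,0])]
            print(c,t,round(m["confidence"],2),np.round(m["box"]),np.round(np.median(q,0),3),np.round(np.percentile(q,98,axis=0),3), np.round(np.percentile(q,2,axis=0),3)) if len(q) else 0
save(cv2.resize(ims[0],(800,500)),"s.png");save(cv2.resize(ims[1],(800,500)),"t.png")
E
```

```text
{'t': np.float64(0.0), 'q': array([-1.443,  0.478,  0.022,  1.556, -0.012,  1.109, -0.083]), 'joint_vel': array([ 0.001,  0.001, -0.001,  0.001, -0.001, -0.002, -0.   ]), 'effort': array([-1.0000e-03, -5.8284e+01,  1.5340e+00, -2.7263e+01, -5.4000e-02,
        1.7000e-02,  0.0000e+00]), 'tcp_pos': array([0.158, 0.656, 0.222]), 'tool_rot': array([-3.69e-01, -3.12e+00,  3.00e-03]), 'force': array([ 0.223, -0.739,  0.909]), 'wrist_torque': array([0.063, 0.039, 0.021]), 'opening': np.float64(0.088)}
scene flange_broken_c 0.92 [213. 188.  28.  27.] [ 0.359 -0.279  0.013] [ 0.382 -0.248  0.047] [ 0.328 -0.314  0.006]
scene flange_broken_c 0.69 [343. 262.  31.  34.] [0.603 0.059 0.016] [0.625 0.091 0.05 ] [0.563 0.025 0.005]
scene tray 0.89 [316. 266. 146.  91.] [ 0.584 -0.018  0.006] [0.7   0.129 0.025] [ 0.477 -0.157  0.002]
scene crate 0.98 [453. 220.  94. 106.] [0.473 0.332 0.049] [0.611 0.422 0.102] [0.369 0.214 0.005]
scene holder 0.57 [174. 267.  76.  62.] [ 0.629 -0.309  0.009] [ 0.665 -0.249  0.061] [ 0.531 -0.398  0.002]
scene jug 0.89 [160. 240.  62.  61.] [ 0.617 -0.319  0.132] 
[... 505 characters left out ...]
172. 126.  98.] [ 0.577 -0.015  0.005] [0.695 0.127 0.025] [ 0.478 -0.159  0.001]
top crate 0.63 [198. 209. 116. 115.] [0.481 0.338 0.015] [0.593 0.423 0.102] [0.366 0.214 0.006]
top holder 0.81 [470. 174.  77.  49.] [ 0.561 -0.288  0.006] [ 0.633 -0.249  0.062] [ 0.523 -0.413  0.002]
top holder 0.44 [196. 208. 114. 117.] [0.482 0.338 0.015] [0.593 0.423 0.102] [0.364 0.214 0.006]
top holder 0.21 [373. 166.  36.  37.] [ 0.59  -0.085  0.016] [ 0.633 -0.048  0.051] [ 0.555 -0.123  0.011]
top jug 0.56 [485. 159.  65.  41.] [ 0.573 -0.304  0.141] [ 0.612 -0.275  0.163] [ 0.546 -0.384  0.056]
top cap_c 0.63 [497. 143.  26.  29.] [ 0.589 -0.329  0.208] [ 0.61  -0.311  0.211] [ 0.571 -0.351  0.183]
```

```bash
python3 - <<'E'
from h import *
t=np.load("top.npz");s=np.load("scene.npz")
a=cv2.resize(t["im"][100:300,130:530],(800,400),interpolation=cv2.INTER_CUBIC)
b=cv2.resize(t["im"][130:210,290:410],(360,200)[::1],interpolation=cv2.INTER_CUBIC)
c=cv2.resize(s["im"][220:310,255:395],(440,200),interpolation=cv2.INTER_CUBIC)
save(np.vstack([a,np.hstack([b,c])]),"c1.png")
for n,z in(("top",t),("scene",s)):
    W=z["W"];x,y,h=W[...,0],W[...,1],W[...,2]
    def blob(nm,cx,cy,r,lo,hi):
        k=(np.hypot(x-cx,y-cy)<r)&(h>lo)&(h<hi);q=W[k]
        (c,rad)=cv2.minEnclosingCircle(q[:,:2].astype(np.float32))
        print(n,nm,k.sum(),np.round(np.median(q,0),4),np.round(c,4),round(rad,4))
    blob("capTop",.592,-.33,.05,.2,.22)
    blob("hubB",.595,.06,.04,.042,.056)
    blob("hubA",.6,-.085,.04,.042,.056)
    blob("hubC",.355,-.28,.04,.042,.056)
    for nm,cx,cy,r,lo,hi in(("crateRim",.48,.32,.18,.092,.11),("jugShoulder",.59,-.33,.09,.13,.17),("holder",.59,-.33,.14,.05,.066),("trayrim",.58,-.015,.2,.018,.03)):
        k=(np.hypot(x-cx,y-cy)<r)&(h>lo)&(h<hi);q=W[k][:,:2].astype(np.float32)
        print(n,nm,k.sum(),np.round(np.array(cv2.minAreaRect(q)[0]),4),cv2.minAreaRect(q)[1:])
E
```

```text
top capTop 419 [ 0.5915 -0.3312  0.2083] [ 0.5922 -0.3328] 0.0241
top hubB 109 [0.5849 0.056  0.0488] [0.5857 0.0575] 0.018
top hubA 114 [ 0.5941 -0.085   0.0494] [ 0.5955 -0.086 ] 0.0181
top hubC 106 [ 0.3439 -0.2828  0.045 ] [ 0.3434 -0.2839] 0.018
top crateRim 1859 [0.481  0.3231] ((0.18284757435321808, 0.22101308405399323), 73.18834686279297)
top jugShoulder 1014 [ 0.5912 -0.3326] ((0.06662166118621826, 0.10902120172977448), 19.141231536865234)
top holder 281 [ 0.592  -0.3325] ((0.07847556471824646, 0.11968734860420227), 19.03441619873047)
top trayrim 1981 [ 0.6287 -0.0089] ((0.2998363673686981, 0.29074305295944214), 8.648821830749512)
scene capTop 401 [ 0.5979 -0.3311  0.2079] [ 0.594  -0.3316] 0.0248
scene hubB 144 [0.5899 0.0581 0.0484] [0.588  0.0581] 0.0191
scene hubA 146 [ 0.5999 -0.0858  0.0484] [ 0.5977 -0.0858] 0.0193
scene hubC 79 [ 0.3448 -0.2813  0.0453] [ 0.3463 -0.281 ] 0.02
scene crateRim 1612 [0.483  0.3242] ((0.180116668343544, 0.22693687677383423), 72.82996368408203)
scene jugShoulder 1404 [ 0.596  -0.3314] ((0.06661593914031982, 0.10782615840435028), 18.922231674194336)
scene holder 469 [ 0.594  -0.3322] ((0.08116427809000015, 0.12038663029670715), 19.96204376220703)
scene trayrim 2471 [ 0.6294 -0.0079] ((0.29898279905319214, 0.2916567921638489), 8.713315963745117)
```

View pics/c1.png

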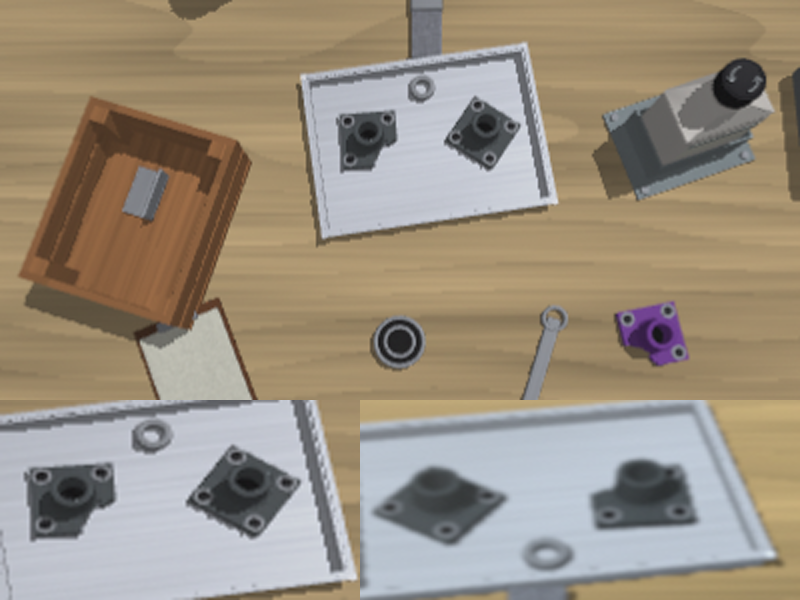

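View pics/s.png

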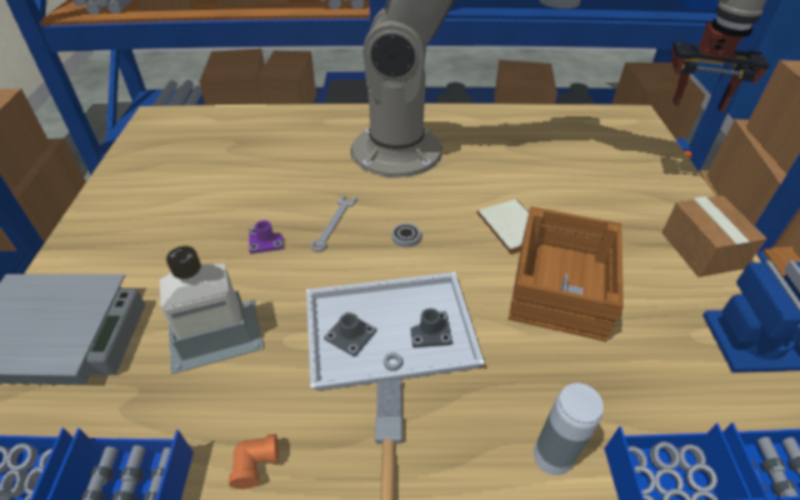

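The broken flange is the left one in the tray, at c1 (367,140) and hub about (0.587, 0.058). One corner with its bolt hole is missing, which shows in the enlarged crop at (72,500). The right one, at (485,130), has four corners and four holes, so it is the sound flange. The purple one at (652,333) is a look-alike. The crate is at c1 (135,215) and the capped jug at (740,82), where the cap top measures z 0.208, as expected.

I'll turn the jaws to lie along world x first.

Request:
{"name": "jog_arm", "arguments": {
  "commands": "0 0 0 0 0 0.12; 0 0 0 0 0 0.12; 0 0 0 0 0 0.12; 0 0 0 0 0 0.12; 0 0 0 0 0 0.12; 0 0 0 0 0 0.12; 0 0 0 0 0 0.12; 0 0 0 0 0 0.12; 0 0 0 0 0 0.12; 0 0 0 0 0 0.12",
  "fingers": 0,
  "force": 30
}}

```text
t: 1.53
tcp_pos: [0.1576, 0.6564, 0.2227]
tool_rot: [-2.073, -2.36, -0.0]
force: [0.0, 0.1, 0.3]
opening: 0.088
```

Request:
{"name": "jog_arm", "arguments": {
  "commands": "0 0 0 0 0 0.065; 0 0 0 0 0 0.065; -1 0.7 0 0 0 0; -1 0.7 0 0 0 0; -1 0.7 0 0 0 0; -1 0.7 0 0 0 0; -1 0.7 0 0 0 0; -1 0.7 0 0 0 0; -1 0.7 0 0 0 0; -1 0.7 0 0 0 0"
}}

```text
t: 2.37
tcp_pos: [0.3276, 0.4157, 0.2229]
tool_rot: [-2.215, -2.227, -0.001]
force: [-0.3, 0.0, -0.7]
opening: 0.0877
```

Request:
{"name": "jog_arm", "arguments": {
  "commands": "-1 0.7 0 0 0 0; -1 0.7 0 0 0 0; -1 0.7 0 0 0 0; -1 0.7 0 0 0 0; -1 0.7 0 0 0 0; -1 0.7 0 0 0 0; -1 0.7 0 0 0 0; -1 0.7 0 0 0 0; -1 0.7 0 0 0 0; -1 0.7 0 0 0 0"
}}

```text
t: 3.2
tcp_pos: [0.5392, 0.1168, 0.223]
tool_rot: [-2.215, -2.227, -0.001]
force: [0.6, 0.9, 0.8]
opening: 0.088
```

Request:
{"name": "jog_arm", "arguments": {
  "commands": "-0.65 0.53 0 0 0 0; -0.65 0.53 0 0 0 0; -0.65 0.53 0 0 0 0; 0 0 0 0 0 0; 0 0 0 0 0 0; 0 0 0 0 0 0; 0 0 0 0 0 0; 0 0 0 0 0 0; 0 0 0 0 0 0; 0 0 0 0 0 0"
}}

```text
t: 4.03
tcp_pos: [0.5861, 0.0608, 0.2227]
tool_rot: [-2.214, -2.228, -0.0]
force: [0.4, 0.2, -0.1]
opening: 0.0877
```

```bash
python3 - <<'E'
from h import *
s=sense();print(s["tcp_pos"],s["q"])
im,d,W=cloud("wrist");save(im,"w1.png")
k=(np.hypot(W[...,0]-.587,W[...,1]-.058)<.035)&(W[...,2]>.04)&(W[...,2]<.056)
q=W[k];print(k.sum(),np.median(q,0) if len(q) else 0,cv2.minEnclosingCircle(q[:,:2].astype(np.float32)) if len(q) else 0)
E
```

```text
[0.58607112 0.06078625 0.22271655] [-0.6707702   0.37732849  0.60041086  1.7980406  -0.2441263   1.04073242
  0.02765873]
426 [0.58764287 0.0574048  0.04847117] ((0.5874756574630737, 0.05638667196035385), 0.017866477370262146)
```

View pics/w1.png

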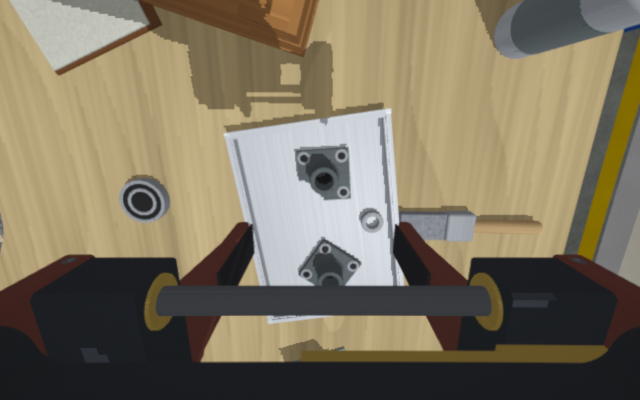

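w1 shows the broken flange at (323,170) with three holes and its lower-left corner missing. The sound flange is at (330,262). I'm descending on the broken one.

Request:
{"name": "jog_arm", "arguments": {
  "commands": "-0.13 0.05 0.8 0 0 0; 0 0 1 0 0 0; 0 0 1 0 0 0; 0 0 1 0 0 0; 0 0 1 0 0 0; 0 0 0.8 0 0 0; 0 0 0.6 0 0 0; 0 0 0.4 0 0 0; 0 0 0.2 0 0 0; 0 0 0 0 0 0"
}}

```text
t: 4.92
tcp_pos: [0.5874, 0.0561, 0.0178]
tool_rot: [-2.215, -2.227, 0.002]
force: [-0.8, -1.2, 0.5]
opening: 0.0876
```

Request:
{"name": "jog_arm", "arguments": {
  "commands": "0 0 0 0 0 0; 0 0 0 0 0 0; 0 0 0 0 0 0; 0 0 0 0 0 0; 0 0 0 0 0 0; 0 0 0 0 0 0; 0 0 0 0 0 0; 0 0 0 0 0 0; 0 0 0 0 0 0; 0 0 0 0 0 0",
  "fingers": 255,
  "force": 40
}}

```text
t: 5.75
tcp_pos: [0.5874, 0.0561, 0.0186]
tool_rot: [-2.215, -2.226, 0.001]
force: [-1.4, 0.1, 2.7]
opening: 0.0356
```

Request:
{"name": "jog_arm", "arguments": {
  "commands": "0 0 -0.2 0 0 0; 0 0 -0.5 0 0 0; 0 0 -0.8 0 0 0; 0 0 -0.8 0 0 0; 0 0 -0.8 0 0 0; 0 0 -0.8 0 0 0; 0 0 -0.8 0 0 0; 0 0 -0.8 0 0 0; 0 0 -0.5 0 0 0; 0 0 0 0 0 0"
}}

```text
t: 6.58
tcp_pos: [0.5897, 0.056, 0.2019]
tool_rot: [2.214, 2.225, 0.007]
force: [0.9, -1.2, -4.1]
opening: 0.0352
```

Request:
{"name": "jog_arm", "arguments": {
  "commands": "0.6 -0.3 0 0 0 0; 1 -0.4 0 0 0 0; 1 -0.4 0 0 0 0; 1 -0.4 0 0 0 0; 1 -0.4 0 0 0 0; 1 -0.4 0 0 0 0; 1 -0.4 0 0 0 0; 1 -0.4 0 0 0 0; 0.8 -0.3 0 0 0 0; 0.5 -0.2 0 0 0 0"
}}

```text
t: 7.42
tcp_pos: [0.4758, 0.3257, 0.1969]
tool_rot: [-2.21, -2.231, 0.003]
force: [-0.5, 0.8, -3.1]
opening: 0.0356
```

Request:
{"name": "jog_arm", "arguments": {
  "commands": "0 0 0 0 0 0; 0 0 0.5 0 0 0; 0 0 0.8 0 0 0; 0 0 0.8 0 0 0; 0 0 0.8 0 0 0; 0 0 0.8 0 0 0; 0 0 0.5 0 0 0; 0 0 0.3 0 0 0; 0 0 0 0 0 0; 0 0 0 0 0 0"
}}

```text
t: 8.25
tcp_pos: [0.4786, 0.3218, 0.0634]
tool_rot: [2.216, 2.226, -0.002]
force: [0.2, -0.6, -3.0]
opening: 0.0351
```

Request:
{"name": "jog_arm", "arguments": {
  "commands": "0 0 0.3 0 0 0; 0 0 0.3 0 0 0; 0 0 0.1 0 0 0; 0 0 0 0 0 0; 0 0 0 0 0 0; 0 0 0 0 0 0; 0 0 0 0 0 0; 0 0 0 0 0 0; 0 0 0 0 0 0; 0 0 0 0 0 0"
}}

```text
t: 9.08
tcp_pos: [0.4806, 0.3254, 0.0521]
tool_rot: [-2.213, -2.222, -0.012]
force: [-27.0, -10.6, 79.9]
opening: 0.0352
```

Request:
{"name": "jog_arm", "arguments": {
  "commands": "0 0 0 0 0 0; 0 0 0 0 0 0; 0 0 0 0 0 0; 0 0 0 0 0 0; 0 0 0 0 0 0; 0 0 0 0 0 0; 0 0 0 0 0 0; 0 0 0 0 0 0; 0 0 0 0 0 0; 0 0 0 0 0 0",
  "fingers": 0
}}

```text
t: 9.92
tcp_pos: [0.4783, 0.3229, 0.0426]
tool_rot: [-2.215, -2.227, 0.0]
force: [-3.0, 1.5, 4.5]
opening: 0.0878
```

Request:
{"name": "jog_arm", "arguments": {
  "commands": "0 0 -0.3 0 0 0; 0 0 -0.6 0 0 0; 0 0 -1 0 0 0; 0 0 -1 0 0 0; 0 0 -1 0 0 0; 0 0 -1 0 0 0; 0 0 -1 0 0 0; 0 0 -1 0 0 0; 0 0 -1 0 0 0; 0 0 -0.6 0 0 0"
}}

```text
t: 10.75
tcp_pos: [0.4797, 0.3224, 0.3012]
tool_rot: [2.217, 2.225, 0.006]
force: [0.3, 0.6, 0.1]
opening: 0.088
```

The flange met the angle offcut during the lowering, and the force reached 80 N. I'll check the crate before going on.

```bash
python3 - <<'E'
from h import *
print(sense()["tcp_pos"],sense()["q"])
out=[]
for c,(a,b,e,f) in(("scene",(160,280,390,530)),("wrist",(0,400,0,640)),("top",(130,290,120,300))):
    im,d,W=cloud(c);out.append(im[a:b,e:f])
    for m in masks_of(c,"flange_broken_c"):
        q=W[m["mask"]];q=q[~np.isnan(q[:,0])]
        print(c,round(m["confidence"],2),m["box"],np.round(np.median(q,0),3),np.round(np.percentile(q,98,axis=0),3))
r=lambda x:cv2.resize(x,(400,300),interpolation=cv2.INTER_CUBIC)
save(np.hstack([r(out[0]),r(out[2])]),"cr.png")
E
```

```text
[0.47971029 0.32235063 0.30115229] [-1.16135922  0.27137633  0.57561981  1.72940488 -0.15835003  1.18367676
 -0.53912459]
scene 0.7 [213.5, 189.6, 26.8, 29.7] [ 0.36  -0.279  0.012] [ 0.385 -0.247  0.047]
scene 0.59 [464.1, 219.2, 26.1, 28.6] [0.496 0.339 0.063] [0.518 0.372 0.079]
wrist 0.81 [322.1, 160.4, 52.0, 48.6] [0.485 0.339 0.061] [0.515 0.369 0.079]
top 0.8 [193.6, 208.4, 31.4, 27.7] [0.479 0.337 0.063] [0.518 0.369 0.079]
top 0.57 [456.8, 265.1, 37.7, 33.7] [ 0.348 -0.285  0.012] [ 0.379 -0.247  0.047]
```

View pics/cr.png

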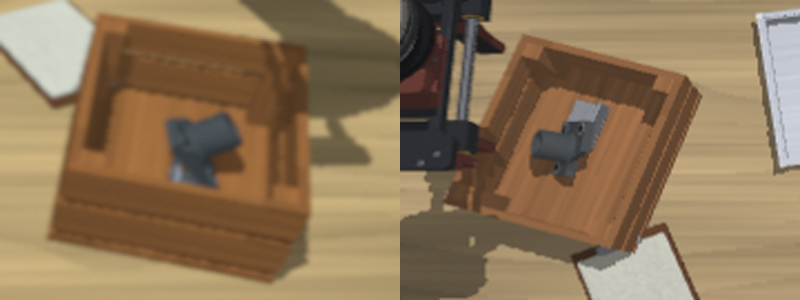

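The flange lies in the crate, tipped against the offcut, with its top at about z 0.08 and below the rim. Next is the cap.

Request:
{"name": "jog_arm", "arguments": {
  "commands": "-0.6 0.1 0 0 0 0; -1 0.2 0 0 0 0; -1 0.2 0 0 0 0; -1 0.2 0 0 0 0; -1 0.2 0 0 0 0; -1 0.2 0 0 0 0; -1 0.2 0 0 0 0; -1 0.2 0 0 0 0; -1 0.2 0 0 0 0; -1 0.2 0 0 0 0"
}}

```text
t: 11.88
tcp_pos: [0.5361, 0.032, 0.2967]
tool_rot: [-2.216, -2.225, 0.003]
force: [1.3, -0.3, -0.2]
opening: 0.0877
```

Request:
{"name": "jog_arm", "arguments": {
  "commands": "-1 0.2 0 0 0 0; -1 0.2 0 0 0 0; -1 0.2 0 0 0 0; -1 0.2 0 0 0 0; -1 0.2 0 0 0 0; -1 0.2 0 0 0 0; -1 0.2 0 0 0 0; -1 0.2 0 0 0 0; -1 0.2 0 0 0 0; -1 0.1 0 0 0 0"
}}

```text
t: 12.72
tcp_pos: [0.5945, -0.2671, 0.2963]
tool_rot: [-2.215, -2.225, 0.002]
force: [0.7, -0.2, 0.6]
opening: 0.0877
```

Request:
{"name": "jog_arm", "arguments": {
  "commands": "-0.8 0 0 0 0 0; -0.8 0 0 0 0 0; -0.4 0 0 0 0 0; 0 0 0 0 0 0; 0 0 0 0 0 0; 0 0 0 0 0 0; 0 0 0 0 0 0; 0 0 0 0 0 0; 0 0 0 0 0 0; 0 0 0 0 0 0"
}}

```text
t: 13.55
tcp_pos: [0.5961, -0.3241, 0.2977]
tool_rot: [-2.215, -2.228, -0.001]
force: [0.8, -0.2, -1.0]
opening: 0.0878
```

```bash
python3 - <<'E'
from h import *
s=sense();print(s["tcp_pos"],s["q"],s["tool_rot"],s["force"],s["t"])
for c in("wrist","top"):
    im,d,W=cloud(c)
    if c=="wrist": save(im,"w2.png")
    k=(np.hypot(W[...,0]-.593,W[...,1]+.332)<.035)&(W[...,2]>.2)&(W[...,2]<.218)
    q=W[k]
    if len(q): print(c,k.sum(),np.median(q,0),cv2.minEnclosingCircle(q[:,:2].astype(np.float32)))
    k=(np.hypot(W[...,0]-.593,W[...,1]+.332)<.09)&(W[...,2]>.14)&(W[...,2]<.17)
    print(k.sum(),cv2.minAreaRect(W[k][:,:2].astype(np.float32)))
    k=(np.hypot(W[...,0]-.596,W[...,1]+.086)<.04)&(W[...,2]>.042)&(W[...,2]<.056);q=W[k]
    if len(q): print("whole",np.median(q,0))
E
```

```text
[ 0.59609401 -0.32405068  0.29774909] [-0.09598868  0.51679906  0.7654937   1.49195761 -0.36584259  1.28004628
  0.71555227] [-2.21454280e+00 -2.22825456e+00 -6.04729053e-04] [ 0.82287429 -0.24248604 -0.96046495] 13.55
wrist 1788 [ 0.59383481 -0.33318692  0.20746018] ((0.593597948551178, -0.3343214690685272), 0.02327798306941986)
2621 ((0.5938373804092407, -0.33441582322120667), (0.0634356439113617, 0.10496188700199127), 19.54826545715332)
23 ((0.6042584776878357, -0.2809884250164032), (0.007745176088064909, 0.016606908291578293), 44.216678619384766)
whole [ 0.59485993 -0.08446027  0.04903101]
```

View pics/w2.png

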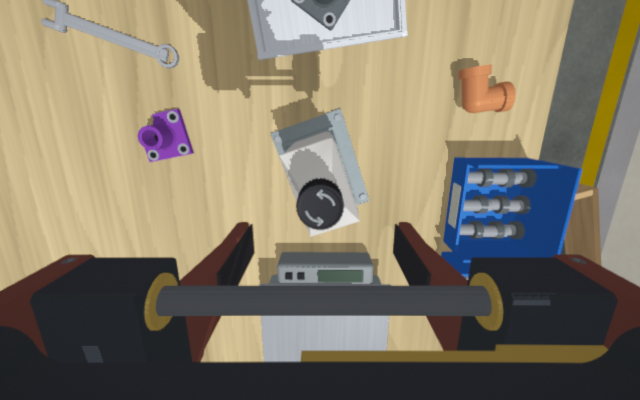

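w2 shows the cap at (320,203) with the jug below it. All views agree on the cap at (0.5935, -0.333). I'm descending to put the grasp point at the cap's centre.

Request:
{"name": "jog_arm", "arguments": {
  "commands": "-0.3 -0.08 0 0 0 0; 0 0 0.5 0 0 0; 0 0 0.8 0 0 0; 0 0 0.8 0 0 0; 0 0 0.8 0 0 0; 0 0 0.6 0 0 0; 0 0 0.4 0 0 0; 0 0 0.15 0 0 0; 0 0 0 0 0 0; 0 0 0 0 0 0"
}}

```text
t: 14.48
tcp_pos: [0.5937, -0.3346, 0.177]
tool_rot: [2.215, 2.226, 0.0]
force: [0.3, -0.4, 0.0]
opening: 0.0878
```

Request:
{"name": "jog_arm", "arguments": {
  "commands": "0 0 0 0 0 0; 0 0 0 0 0 0; 0 0 0 0 0 0; 0 0 0 0 0 0; 0 0 0 0 0 0; 0 0 0 0 0 0; 0 0 0 0 0 0; 0 0 0 0 0 0; 0 0 0 0 0 0; 0 0 0 0 0 0",
  "fingers": 255,
  "force": 50
}}

```text
t: 15.32
tcp_pos: [0.5935, -0.3339, 0.1762]
tool_rot: [-2.216, -2.227, -0.0]
force: [-0.0, -0.3, 1.2]
opening: 0.0453
```

Request:
{"name": "jog_arm", "arguments": {
  "commands": "0 0 0.05 0 0 0; 0 0 0.05 0 0 0; 0 0 0.05 0 0 0; 0 0 0.05 0 0 0; 0 0 0 0 0 0; 0 0 0 0 0 0; 0 0 0 0 0 0; 0 0 0 0 0 0; 0 0 0 0 0 0; 0 0 0 0 0 0"
}}

```text
t: 16.15
tcp_pos: [0.5936, -0.3339, 0.1715]
tool_rot: [2.216, 2.227, 0.002]
force: [-3.3, 3.3, 9.3]
opening: 0.0454
```

Request:
{"name": "jog_arm", "arguments": {
  "commands": "0 0 0.03 0 0 0; 0 0 0.03 0 0 0; 0 0 0 0 0 0; 0 0 0 0 0 0; 0 0 0 0 0 0; 0 0 0 0 0 0; 0 0 0 0 0 0; 0 0 0 0 0 0; 0 0 0 0 0 0; 0 0 0 0 0 0"
}}

```text
t: 16.98
tcp_pos: [0.5936, -0.334, 0.1702]
tool_rot: [2.216, 2.227, 0.002]
force: [-3.7, 3.3, 11.9]
opening: 0.0451
```

At about 6 mm down the force is 11.9 N, close to the hard stop. I'm turning about 60° anticlockwise, which is negative about tool z.

Request:
{"name": "jog_arm", "arguments": {
  "commands": "0 0 0.02 0 0 -0.06; 0 0 0 0 0 -0.11; 0 0 0 0 0 -0.11; 0 0 0 0 0 -0.11; 0 0 0 0 0 -0.11; 0 0 0 0 0 -0.11; 0 0 0 0 0 -0.11; 0 0 0 0 0 -0.11; 0 0 0 0 0 -0.11; 0 0 0 0 0 -0.11"
}}

```text
t: 17.82
tcp_pos: [0.5942, -0.3344, 0.1701]
tool_rot: [0.793, 3.037, 0.0]
force: [-2.6, 2.9, 13.1]
opening: 0.0453
```

Request:
{"name": "jog_arm", "arguments": {
  "commands": "0 0 0 0 0 0; 0 0 0 0 0 0; 0 0 0 0 0 0; 0 0 0 0 0 0; 0 0 0 0 0 0; 0 0 0 0 0 0; 0 0 0 0 0 0; 0 0 0 0 0 0; 0 0 0 0 0 0; 0 0 0 0 0 0"
}}

```text
t: 18.65
tcp_pos: [0.5942, -0.3345, 0.1701]
tool_rot: [0.801, 3.035, -0.0]
force: [-3.2, 2.4, 13.7]
opening: 0.0452
```

```bash
python3 - <<'E'
from h import *
s=sense();print({k:np.round(v,3) for k,v in s.items()})
print(R.from_rotvec(s["tool_rot"]).as_matrix().round(3))
im,d,W=cloud("wrist");save(im[100:300,200:440].repeat(2,0).repeat(2,1),"w3.png")
E
```

```text
{'t': np.float64(18.65), 'q': array([ 0.124,  0.566,  0.436,  1.612, -0.269,  1.021,  1.695]), 'joint_vel': array([-0.001, -0.002,  0.001,  0.001, -0.   ,  0.   , -0.   ]), 'effort': array([ 4.9900e-01, -5.0026e+01,  7.2200e+00, -2.2032e+01, -2.0000e-03,
       -1.1530e+00, -6.1000e-02]), 'tcp_pos': array([ 0.594, -0.334,  0.17 ]), 'tool_rot': array([ 0.801,  3.035, -0.   ]), 'force': array([-3.238,  2.449, 13.722]), 'wrist_torque': array([0.469, 0.702, 0.078]), 'opening': np.float64(0.045)}
[[-0.87   0.493  0.003]
 [ 0.493  0.87  -0.001]
 [-0.003  0.001 -1.   ]]
```

View pics/w3.png

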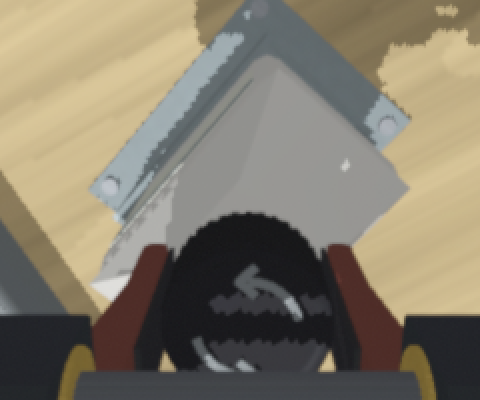

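The tool has turned 60.4° with almost no torque left, and the cap is still in the pads at w3 (245,290). I'll lift a little and check the force.

Request:
{"name": "jog_arm", "arguments": {
  "commands": "0 0 -0.05 0 0 0; 0 0 -0.05 0 0 0; 0 0 -0.1 0 0 0; 0 0 -0.1 0 0 0; 0 0 -0.1 0 0 0; 0 0 0 0 0 0; 0 0 0 0 0 0; 0 0 0 0 0 0; 0 0 0 0 0 0; 0 0 0 0 0 0"
}}

```text
t: 19.53
tcp_pos: [0.5933, -0.3338, 0.1794]
tool_rot: [-0.801, -3.037, -0.0]
force: [-0.5, -0.2, -0.9]
opening: 0.0454
```

The force is only the cap's own weight, so the cap is free. I'm raising it to 80 mm above the mouth.

Request:
{"name": "jog_arm", "arguments": {
  "commands": "0 0 -0.1 0 0 0; 0 0 -0.2 0 0 0; 0 0 -0.3 0 0 0; 0 0 -0.4 0 0 0; 0 0 -0.4 0 0 0; 0 0 -0.4 0 0 0; 0 0 -0.3 0 0 0; 0 0 -0.2 0 0 0; 0 0 -0.1 0 0 0; 0 0 0 0 0 0"
}}

```text
t: 20.37
tcp_pos: [0.5937, -0.334, 0.2526]
tool_rot: [0.801, 3.037, -0.0]
force: [0.3, 0.6, -0.5]
opening: 0.0453
```

Request:
{"name": "jog_arm", "arguments": {
  "commands": "0 0 0 0 0 0; 0 0 0 0 0 0; 0 0 0 0 0 0; 0 0 0 0 0 0; 0 0 0 0 0 0; 0 0 0 0 0 0; 0 0 0 0 0 0; 0 0 0 0 0 0; 0 0 0 0 0 0; 0 0 0 0 0 0"
}}

```text
t: 21.2
tcp_pos: [0.5934, -0.3339, 0.2517]
tool_rot: [0.801, 3.038, -0.0]
force: [-0.7, 0.5, -1.0]
opening: 0.0453
```

```bash
python3 - <<'E'
from h import *
s=sense();print({k:np.round(s[k],3) for k in("t","tcp_pos","tool_rot","force","opening")})
im,d,W=cloud("scene")
k=(np.hypot(W[...,0]-.594,W[...,1]+.332)<.09)&(W[...,2]>.13)&(W[...,2]<.17)
print("shoulder",np.percentile(W[k][:,2],98),cv2.minAreaRect(W[k][:,:2].astype(np.float32)))
k=(np.hypot(W[...,0]-.597,W[...,1]+.086)<.04)&(W[...,2]>.042)&(W[...,2]<.056);print("whole",np.median(W[k],0))
a=cv2.resize(im[100:300,80:240],(400,500),interpolation=cv2.INTER_CUBIC)
b=cv2.resize(im[140:300,390:530],(400,500),interpolation=cv2.INTER_CUBIC)
save(np.hstack([a,b]),"f.png")
E
```

```text
{'t': np.float64(21.2), 'tcp_pos': array([ 0.593, -0.334,  0.252]), 'tool_rot': array([ 0.801,  3.038, -0.   ]), 'force': array([-0.669,  0.463, -1.009]), 'opening': np.float64(0.045)}
shoulder 0.16754533978084651 ((0.5954945087432861, -0.33169007301330566), (0.06732781231403351, 0.10812994837760925), 18.40906524658203)
whole [ 0.60087539 -0.08568424  0.04880776]
```

View pics/f.png

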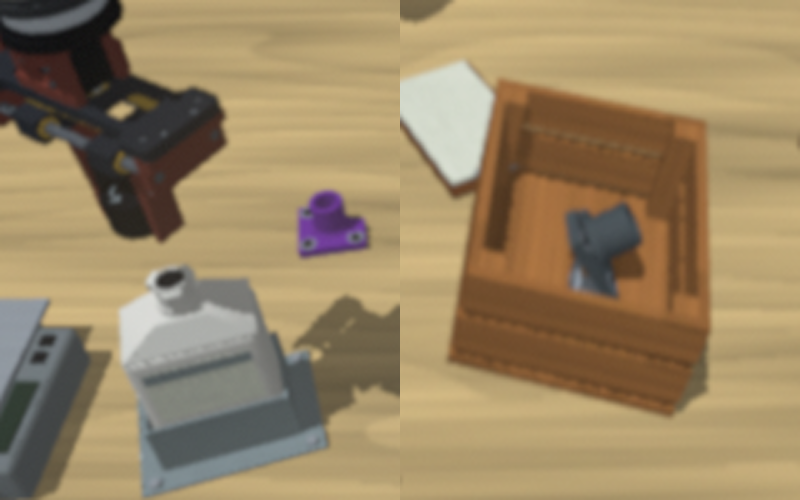

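The picture shows the cap gripped at (125,200), level above the open neck at (170,280). The jug is seated and the broken flange is in the crate at (600,245). I'm handing in.

```bash
python3 -c "
from workcell import *
print(sign_off())"
```

```text
the job is handed in; nothing more can be done
None
```

The job is handed in, at about 21 s on the robot's clock. The interface gave no verdict.

**What I did**
- **Flange:** I took the flange with the snapped-off corner out of the tray by its hub and released it in the scrap crate.
- **Cap:** I pressed the cap down about 6 mm (roughly 12–14 N), turned it 60° anticlockwise and lifted it straight off. The arm is holding it over the open mouth.

**Last checks**
- **Cap position:** it is gripped (opening 45 mm), level, still and about 80 mm above the mouth. That height comes from the tool position, not a direct measurement of the cap.
- **Jug:** it is seated and upright in its holder, and its mouth is open. Its shoulder footprint is within about 2 mm of where it started.
- **Sound flange:** it has moved about 1 mm at most by the same camera.
- **Broken flange:** it lies in the crate with its top at about z = 0.08 m, below the 0.10 m rim.

**What did not go cleanly**
- While I lowered the broken flange it came down on the angle offcut, and the wrist force read about 80 N at the end of that move (the limit is 120 N). The flange ended up tipped against the offcut instead of flat.
- The scene and top cameras disagreed by 2–5 mm in x. Wrist-camera readings before each grasp agreed with the positions I used to within about 2 mm.

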